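# Pack away a soldering kit in its box

### The job

Pack the soldering kit away in its grey box: stand the solder reel on the bottom of the narrow well and lay the flat round tin on the bottom of the wide well, then lower the black lift-out tray over them until it sits level on its supports, and last put the grey lid on so that it is fully home all round. Leave the other things on the table where they are.

Things in the scene. Friction and masses are not known exactly. Their poses are not given: they have to be found in the camera images.
- kit_box: Grey box, fixed, any yaw; 172 (x) x 124 (y) x 66 high, mouth 164 x 116, floor and walls 4. A partition along y at x = +26 (4 thick) leaves two wells, each 116 long in y: narrow well x +28..+82 (centre +55, y 0), wide well x -82..+24 (centre -29, y 0). Partition and 10 x 10 corner posts end 35 above the table and carry the tray. Sizes in mm. Origin: underside centre, on the table; z up.
- reel: Small solder reel standing on one flange: black flanges, silver winding; an upright cylinder 44 mm in diameter and 28 mm high, about 100 g, solid to the grip over its full height. Round: its yaw does not matter. Origin: centre of its underside; z up along its axis.
- tin: Flat round closed metal tin lying on its base: cylinder 58 mm in diameter and 20 mm high, about 80 g. Too wide for the narrow well. Round: its yaw does not matter. Origin: centre of its underside; z up.
- tray: Black lift-out tray, upright, 120 g, 158 (x) x 110 (y) mm, walls 16 high, 3 thick, floor 3 thick; tiny fixed parts in its ends. Grip wall along x over its centre: 74 long, 10 thick (y), top 26 above the underside, clear floor beside it; pinch it from above across y. Fits the box with 3 mm play each side, either way round; underside then 35 mm above the table. Origin: underside centre; z up.
- lid: Grey lift-off lid, right way up, 150 g: plate 172 (x) x 124 (y) x 4 mm, under it a lip 158 x 110 x 4 that enters the box's mouth (3 mm play each side, either way round). Black bar handle along x over the centre: 91 long, 12 thick (y), 22 to 38 above the lip's foot; pinch it from above across y. Origin: centre, at the lip's foot, 62 mm above the table when fully home; z up.
- flux_bottle: Bystander, not to be moved: small amber dropper bottle with a white cap, 28 mm in diameter, 57 mm high, standing upright. Origin: centre of its underside.
- circuit_board: Bystander, not to be moved: small green circuit board with black parts on it, 56 x 42 mm, 13 mm high, lying flat. Origin: centre of its underside; x along its long side.
- screwdriver: Bystander, not to be moved: screwdriver with a grey handle, 160 mm long, lying on the table beyond the work area. Its length lies along its own x axis; origin near its middle.
- cutters: Bystander, not to be moved: side cutters with black grips, about 130 mm long and 35 mm wide, lying on the table beyond the work area. Length along its own x axis; origin near the pivot.
Mind the look-alikes: they are no part of the job. Leave any blue or red look-alike of the lid alone.

How it is judged:
By the outcome, as a careful person would: the job done as asked, in the order asked, and still so for the second after the job is handed in, with the robot touching nothing.
It also fails if it takes over 122 s, if anything falls off the work surface, if the arm or the gripper's body presses on something with over 40 N, if the wrist force passes 120 N, or if a joint passes its speed limit or range.

### The arm

A 6-joint arm with a two-finger parallel gripper is mounted at the origin on the work surface. World frame = base frame: x ahead of the robot, y to its left, z up, the work surface at z = 0. Lengths are in m, angles in rad, forces in N, time in s.
With the tool pointing down it reaches from about 0.375 to 0.925 m from the base axis. Payload 5.7 kg.
Tool frame: the origin (TCP) lies midway between the tips of the shut fingers; the grasp point (between the pads) lies 19 mm behind it; z points along the fingers, x is the direction in which the jaws open and shut, and the axes are right-handed (so a half turn about z gives the same grasp; the last joint's range is limited). The gripper opens to 88 mm and grips with 3 to 60 N. Pads are 20 mm wide; open, the fingers measure 115 mm over their backs; the gripper's body (75 mm by 178 mm) begins 61 mm behind the grasp point.
Start: joints at [-1.23, 0.359, 1.51, -0, 1.272, -0.115], TCP at [0.264, -0.539, 0.223] pointing down, gripper open.
Joint ranges: [-2.97, 2.97], [-1.01, 2.36], [0.21, 2.38], [-0.96, 4.11], [0.2, 2.71], [-2.98, 2.98]. Speed limits (rad/s): [2.39, 2.39, 3.14, 3.14, 3.14, 3.14].

### API

Orientations are given as a unit quaternion [x, y, z, w].
In Python, from bench import move_ptp, servo_line, goto_joints, move_gripper, sleep, inverse_kinematics, capture, PlanningError, close_job, spot_in, silhouettes, current_clock, current_joint_pos, current_qvel, current_joint_torque, current_position, current_orientation, current_force, current_torque, current_finger_gap gives the robot as it stands. Calls block until the motion is done:
- move_ptp(position, orientation): joint-space move of the TCP to a pose.
- servo_line(position, orientation=None, rate=0.15, contact_N=None): straight line of the TCP; orientation=None keeps the orientation; rate is the mean speed in m/s. With contact_N (N) it stops when the force on the tool has changed by that much, and returns True; else False.
- goto_joints(angles): joint-space move.
- move_gripper(opening): finger opening in m; the grip force is fixed at half the most; returns when the fingers have stopped.
- sleep(seconds).
- inverse_kinematics(position, orientation): joint angles nearest the present ones, or None.
- capture(name): name is "scene" or "top" or "wrist"; returns a dict with "image" (400x640x3 uint8, blue, green, red), "range_z" (400x640 float32, m along the optical axis (not along the pixel's ray), 0 where there is no reading), "intrinsics" (3x3 intrinsics, pixels), "k1" (the pictures are not rectified: a ray, as slopes to the right and down, at radius r is drawn at 1 + k1 r^2 times it, then the intrinsics apply), "R" (3x3) and "t" (3): a world point X has camera coordinates R X + t. Camera axes: x right, y down, z forward; pixel columns grow to the right and rows downward; lengths in m; the calibration is good to about 2 mm. A picture is of the moment at which its call begins.
A pose or a line that the arm cannot do raises PlanningError and nothing moves.
- close_job(): hands the job in, once; it reports no verdict.
Trained networks look in the newest picture that a camera, given by its name, has taken for a name from the list of things; names that differ only in an ending like _2 or _b are one class to them, and where a whole thing is asked for, a point or a joint stands for the part that bears it (a point fixed in the world has none). Each returns a list of dicts, best first, with "conf" (0 to 1); they miss things now and then, are a little off and sometimes report something else, mostly with a low value. They report only what shows in the picture. A call takes as long as a camera call. They do not tell look-alikes from the thing itself.
- spot_in(camera, query): "xy" ([column, row] in pixels, amid what is visible of it).
- silhouettes(camera, query): "region" (400x640 bool, what is visible of it) and "xy" ([column, row] in pixels, amid what is visible of it).
Readings, each from a call of its own:
- current_clock(): time.
- current_joint_pos(): joint angles.
- current_qvel(): joint speeds.
- current_joint_torque(): joint torques, N m.
- current_position(): TCP position.
- current_orientation(): TCP orientation.
- current_force(): force on the tool from outside, world axes, zero at the start.
- current_torque(): the same for the moment, N m.
- current_finger_gap(): finger opening in m.
Only numpy, scipy, OpenCV 4.12 (cv2) and the standard library are available. Lean on these libraries where they do the work, as an engineer would, in place of code of your own. Each camera call takes 0.05 s, during which the arm holds its last target.

## Working session

There is one attempt and no reset: what is moved stays moved. The work goes in short steps, each a Python script; the robot and the scene stay as the last script left them, time stands still between calls to the robot, and variables do not carry over. Pictures are saved under pics/ and viewed, and the job is handed in when it is done.

```bash
ls; mkdir -p pics
cat > look.py <<'E'
import sys,cv2
from bench import *
n=sys.argv[1]
for c in sys.argv[2:]:
    d=capture(c); cv2.imwrite(f'pics/{n}_{c}.png',d['image'])
    print(c,d['intrinsics'].tolist() if hasattr(d['intrinsics'],'tolist') else d['intrinsics'],d['k1'],d['R'],d['t'])
print(current_clock())
E
python3 look.py a scene top wrist
```

```text
pics
scene [[399.7620311068488, 0.0, 328.41385572506607], [0.0, 399.7620311068488, 199.263698975502], [0.0, 0.0, 1.0]] -0.0938910939220019 [[ 0.60376677  0.79714397 -0.00521308]
 [ 0.57766359 -0.4420174  -0.68624004]
 [-0.54933639  0.41131752 -0.72735647]] [-0.38575381 -0.19696757  1.40474586]
top [[413.4742581802533, 0.0, 319.46597672749687], [0.0, 413.4742581802533, 201.6167509933779], [0.0, 0.0, 1.0]] 0.000842819769393706 [[ 7.33237158e-03 -9.99972892e-01  6.71699446e-04]
 [-9.95405974e-01 -7.36300692e-03 -9.54606348e-02]
 [ 9.54629928e-02  3.13392037e-05 -9.95432979e-01]] [0.10192883 0.52106392 1.17627188]
wrist [[305.2086196263058, 0.0, 324.72952472596694], [0.0, 305.2086196263058, 199.48474247029512], [0.0, 0.0, 1.0]] -0.004088649342101291 [[ 0.43896828 -0.89850032 -0.00200601]
 [-0.85717944 -0.41944789  0.29884255]
 [-0.26935155 -0.12946289 -0.95430032]] [-0.59898056 -0.03592226  0.39210271]
0.15
```

View pics/a_scene.png

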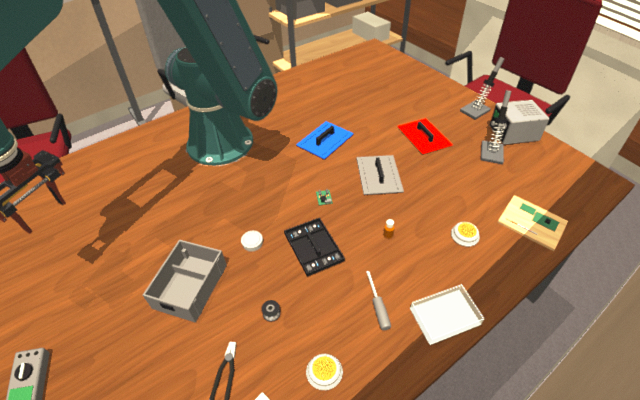

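View pics/a_top.png

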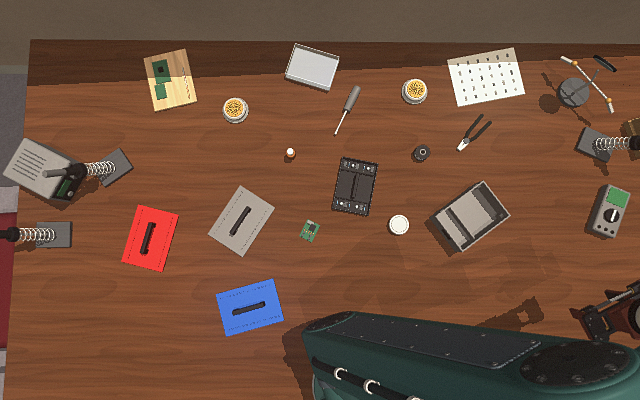

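View pics/a_wrist.png

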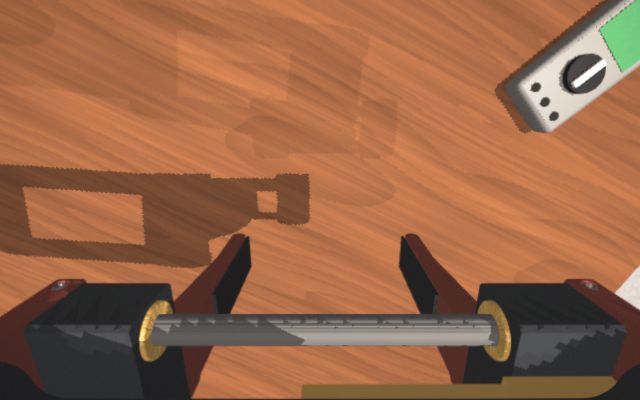

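```bash
cat > h.py <<'E'
import cv2,numpy as np
from bench import *
def rays(d):
    K=np.array(d['intrinsics']);k=d['k1']
    v,u=np.mgrid[0:400,0:640].astype(float)
    x=(u-K[0,2])/K[0,0];y=(v-K[1,2])/K[1,1]
    rd=np.hypot(x,y);r=rd.copy()
    for _ in range(20): r=rd/(1+k*r*r)
    s=np.where(rd>0,r/np.maximum(rd,1e-12),1)
    return x*s,y*s
def cloud(d):
    x,y=rays(d);z=d['range_z'].astype(float)
    P=np.stack([x*z,y*z,z],-1)
    W=(P-np.array(d['t']))@np.array(d['R'])
    W[z<=0]=np.nan
    return W
def plane(d,z):  # every pixel onto world plane height z
    x,y=rays(d);R=np.array(d['R']);t=np.array(d['t'])
    D=np.stack([x,y,np.ones_like(x)],-1)@R; C=-R.T@t
    return C+D*((z-C[2])/D[...,2])[...,None]
def proj(d,X):
    K=np.array(d['intrinsics']);c=np.asarray(X)@np.array(d['R']).T+np.array(d['t'])
    x=c[...,0]/c[...,2];y=c[...,1]/c[...,2];f=1+d['k1']*(x*x+y*y)
    return np.stack([K[0,0]*x*f+K[0,2],K[1,1]*y*f+K[1,2]],-1)
def rect(P):
    (c,s,a)=cv2.minAreaRect((P[:,:2]*1000).astype(np.float32))
    if s[0]<s[1]: s=(s[1],s[0]);a+=90
    a=(a+90)%180-90
    return np.round(c,1),np.round(s,1),round(a,1)
E
cat > m1.py <<'E'
from h import *
for cam in ['top','scene']:
    d=capture(cam);W=cloud(d)
    for q,zb in [('kit_box',(.058,.075)),('tray',(.010,.022)),('lid',(.004,.016)),('lid',(.03,.045)),('reel',(.022,.034)),('tin',(.015,.025)),('flux_bottle',(.01,.07)),('circuit_board',(0.0,.02))]:
        for r in silhouettes(cam,q):
            if r['conf']<.3: continue
            m=r['region']; P=W[m]; P=P[~np.isnan(P[:,0])]; 
            med=np.median(P[:,2]); Q=P[(P[:,2]>zb[0])&(P[:,2]<zb[1])]
            print(cam,q,round(r['conf'],2),np.round(r['xy']),m.sum(),'zmed %.3f'%med,len(Q),rect(Q) if len(Q)>5 else '', np.round(Q[:,:2].mean(0)*1000,1) if len(Q) else '')
E
python3 m1.py
```

```text
top kit_box 0.81 [469. 213.] 3173 zmed 0.007 418 (array([ 480.6, -321.9]), array([175.9, 126.3]), -53.7) [ 480.2 -325.4]
top tray 0.59 [356. 188.] 2038 zmed 0.004 286 (array([570.5,   1.6]), array([158.5, 109.9]), -11.0) [572.6  -0.8]
top lid 0.77 [248. 308.] 2563 zmed 0.008 2305 (array([216.9, 304.7]), array([172.1, 124.1]), -74.3) [215.6 304.8]
top lid 0.74 [151. 235.] 2619 zmed 0.009 2282 (array([413.2, 600.7]), array([174. , 127.2]), -14.1) [412.1 599.5]
top lid 0.6 [242. 222.] 2481 zmed 0.009 2201 (array([464.5, 335.7]), array([171.3, 124.8]), -32.9) [463.9 335.5]
top lid 0.77 [248. 308.] 2563 zmed 0.008 150 (array([216.9, 304.7]), array([91.2, 12.3]), -74.4) [217.4 304.3]
top lid 0.74 [151. 235.] 2619 zmed 0.009 162 (array([412.8, 600. ]), array([90.5, 13.8]), -13.7) [412.2 599.3]
top lid 0.6 [242. 222.] 2481 zmed 0.009 142 (array([464.8, 335.4]), array([90.8, 12.7]), -32.2) [464.7 334.9]
top reel 0.77 [423. 151.] 190 zmed 0.028 159 (array([ 669.4, -193.3]), array([41. , 39.3]), -45.1) [ 669.8 -194.1]
top tin 0.76 [398. 221.] 324 zmed 0.020 303 (array([ 456.3, -124. ]), array([
[... 977 characters left out ...]
2]
scene lid 0.76 [376. 181.] 1408 zmed 0.010 90 (array([467.5, 332.6]), array([88.7, 12.2]), -33.1) [469.  330.8]
scene lid 0.65 [323. 137.] 1128 zmed 0.011 94 (array([217.6, 304.1]), array([91.3, 15.1]), -74.2) [219.4 302. ]
scene reel 0.87 [269. 311.] 316 zmed 0.028 235 (array([ 669.4, -196. ]), array([42.4, 38.3]), -31.7) [ 669.8 -196.3]
scene tin 0.59 [252. 238.] 347 zmed 0.021 290 (array([ 457.5, -127.2]), array([58. , 55.3]), -26.2) [ 459.4 -127.4]
scene flux_bottle 0.53 [390. 230.] 133 zmed 0.036 127 (array([666.8, 186.9]), array([25.2, 22.9]), 42.8) [668.3 184.8]
scene circuit_board 0.69 [324. 199.] 182 zmed 0.007 182 (array([438.2, 134.5]), array([59. , 40.7]), -26.9) [441.1 132.7]
```

```bash
cat >> h.py <<'E'
from scipy.spatial.transform import Rotation as Ro
def down(a):
    x=np.array([np.cos(a),np.sin(a),0]);z=np.array([0,0,-1.])
    return Ro.from_matrix(np.stack([x,np.cross(z,x),z],1)).as_quat()
def box(c,W):
    a=c[2];x=W[...,0]-c[0];y=W[...,1]-c[1]
    return np.stack([x*np.cos(a)+y*np.sin(a),-x*np.sin(a)+y*np.cos(a),W[...,2]],-1)
def unbox(c,p):
    a=c[2];return np.array([c[0]+p[0]*np.cos(a)-p[1]*np.sin(a),c[1]+p[0]*np.sin(a)+p[1]*np.cos(a)])
E
python3 - <<'E'
from h import *
d=capture('top');B=box((.4806,-.323,np.radians(-53.7)),cloud(d))
m=(abs(B[...,1])<.03)&(B[...,2]>.03)&(B[...,2]<.04)&(abs(B[...,0])<.075)
print(m.sum(),np.median(B[m],0), np.histogram(B[m][:,0],bins=np.arange(-.08,.09,.01)))
print(current_joint_pos(), current_orientation())
for n,p in dict(box=(.4806,-.323),reel=(.6694,-.1947),tin=(.457,-.1255),tray=(.5706,.001),lid=(.465,.335)).items():
  for a in range(-180,180,30):
    q=[inverse_kinematics([p[0],p[1],z],down(np.radians(a))) for z in (.02,.3)]
    print(n,a,[None if k is None else round(float(k[5]),2) for k in q])
E
```

```text
38 [-0.02612285  0.00281554  0.0338568 ] (array([ 0,  0,  0,  0,  0, 38,  0,  0,  0,  0,  0,  0,  0,  0,  0,  0]), array([-8.00000000e-02, -7.00000000e-02, -6.00000000e-02, -5.00000000e-02,
       -4.00000000e-02, -3.00000000e-02, -2.00000000e-02, -1.00000000e-02,
       -4.16333634e-17,  1.00000000e-02,  2.00000000e-02,  3.00000000e-02,
        4.00000000e-02,  5.00000000e-02,  6.00000000e-02,  7.00000000e-02,
        8.00000000e-02]))
[-1.23011269e+00  3.58779289e-01  1.51037463e+00  1.07126401e-05
  1.27248395e+00 -1.15115438e-01] [ 8.48580320e-01 -5.29066574e-01 -1.44922808e-05 -1.80886743e-05]
box -180 [2.43, 2.43]
box -150 [1.91, 1.91]
box -120 [1.38, 1.38]
box -90 [0.86, 0.86]
box -60 [0.34, 0.34]
box -30 [-0.19, -0.19]
box 0 [-0.71, -0.71]
box 30 [-1.23, -1.23]
box 60 [-1.76, -1.76]
box 90 [-2.28, -2.28]
box 120 [-2.81, -2.81]
box 150 [2.95, 2.95]
reel -180 [2.76, 2.76]
reel -150 [2.24, 2.24]
reel -120 [1.71, 1.71]
reel -90 [1.19, 1.19]
reel -60 [0.67, 0.67]
reel -30 [0.14, 0.14]
reel 0 [-0.38, -0.38]
reel 30 [-0.91, -0.91]
reel 60 [-1.43, -1.43]
reel 90 [-1.95, -1.95]
reel 120 [-2.48, -2.48]
reel 150 [None, None]
tin -180 [2.73, 2.73]
tin -150 [2.2, 2.2]
tin -120 [1.68, 1.68]
tin -90 [1.16, 1.16]
tin -60 [0.63, 0.63]
tin -30 [0.11, 0.11]
tin 0 [-0.41, -0.41]
tin 30 [-0.94, -0.94]
tin 60 [-1.46, -1.46]
tin 90 [-1.98, -1.98]
tin 120 [-2.51, -2.51]
tin 150 [None, None]
tray -180 [None, None]
tray -150 [2.5, 2.5]
tray -120 [1.98, 1.98]
tray -90 [1.45, 1.45]
tray -60 [0.93, 0.93]
tray -30 [0.4, 0.4]
tray 0 [-0.12, -0.12]
tray 30 [-0.64, -0.64]
tray 60 [-1.17, -1.17]
tray 90 [-1.69, -1.69]
tray 120 [-2.21, -2.21]
tray 150 [-2.74, -2.74]
lid -180 [-2.64, -2.64]
lid -150 [None, None]
lid -120 [2.6, 2.6]
lid -90 [2.07, 2.07]
lid -60 [1.55, 1.55]
lid -30 [1.03, 1.03]
lid 0 [0.5, 0.5]
lid 30 [-0.02, -0.02]
lid 60 [-0.54, -0.54]
lid 90 [-1.07, -1.07]
lid 120 [-1.59, -1.59]
lid 150 [-2.11, -2.11]
```

```bash
cat > m2.py <<'E'
from h import *
import sys
def meas(q,zb,tag,near):
    d=capture('wrist');cv2.imwrite(f'pics/{tag}.png',d['image']);W=cloud(d)
    for r in silhouettes('wrist',q)[:3]:
        m=r['region']; P=W[m]; P=P[~np.isnan(P[:,0])]
        Q=P[(P[:,2]>zb[0])&(P[:,2]<zb[1])&(np.hypot(P[:,0]-near[0],P[:,1]-near[1])<.15)]
        print(tag,q,round(r['conf'],2),np.round(r['xy']),len(Q),rect(Q) if len(Q)>5 else '',np.round(Q.mean(0)*1000,1) if len(Q) else '')
    return d,W
E
python3 - <<'E'
from m2 import *
t0=current_clock()
c=np.array([.4806,-.323]); 
d0=capture('wrist');C=-np.array(d0['R']).T@d0['t'];print('cam rel',C-np.array(current_position()), 'axis',np.array(d0['R'])[2])
move_ptp([*c,.36],down(np.radians(36.3)));print(current_clock()-t0)
meas('kit_box',(.06,.072),'w_box',c)
move_ptp([.6694,-.1947,.25],down(np.radians(36.3)))
meas('reel',(.024,.032),'w_reel',(.6694,-.1947))
print(current_clock()-t0)
E
```

```text
cam rel [0.07378151 0.03591046 0.16180344] axis [-0.26885564 -0.13085455 -0.95425035]
1.3167
w_box kit_box 0.96 [324. 158.] 1201 (array([ 479.8, -326.1]), array([172.1, 126.6]), -53.8) [ 478.  -322.5   65.2]
w_reel reel 0.65 [322. 169.] 866 (array([ 667.9, -197.1]), array([42.1, 41.3]), -54.1) [ 668.  -196.9   27.8]
2.5082999999999998
```

View pics/w_box.png

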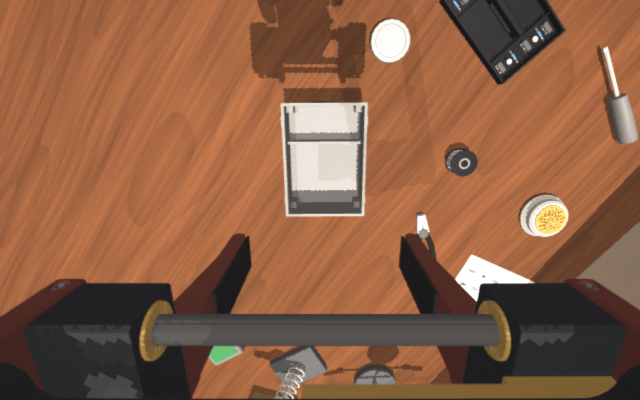

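View pics/w_reel.png

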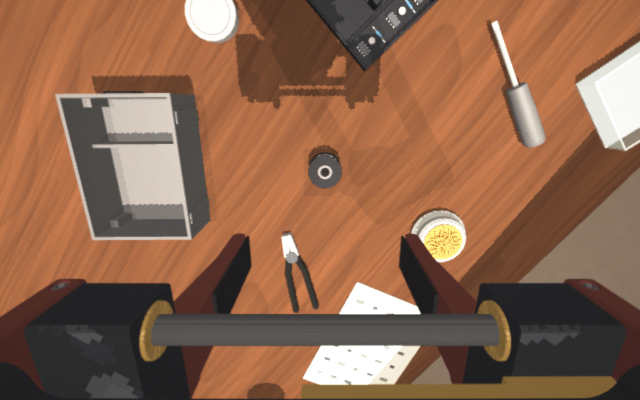

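Run:
```python
from m2 import *
t0=current_clock()
r=(.6679,-.1965)
move_ptp([*r,.25],down(np.radians(-143.7)))
meas('reel',(.024,.032),'w_reel2',r)
c=(.480,-.325)
for i,a in enumerate((-143.7,36.3)):
    move_ptp([*c,.27],down(np.radians(a)));sleep(.2)
    meas('kit_box',(.06,.072),f'w_boxb{i}',c)
print(current_clock()-t0)
```

```text
w_reel2 reel 0.91 [322. 168.] 857 (array([ 669.1, -197.4]), array([42. , 41.1]), -54.6) [ 669.5 -197.8   27.9]
w_reel2 reel 0.55 [366.  45.] 0  
w_boxb0 kit_box 0.81 [328. 166.] 1827 (array([ 480.1, -324.9]), array([171.6, 126.5]), -53.7) [ 483.1 -329.9   65.2]
w_boxb1 kit_box 0.75 [325. 166.] 1882 (array([ 479.3, -325.5]), array([171.4, 126.9]), -53.8) [ 476.6 -320.9   65.2]
6.9084
```

View pics/w_boxb0.png

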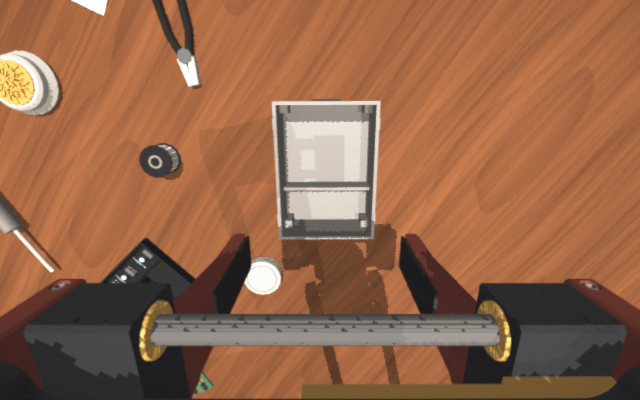

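```bash
cat >> h.py <<'E'
BOX=(.4797,-.3252,np.radians(126.25))
QB=down(np.radians(36.25))
E
python3 - <<'E'
from h import *
t0=current_clock()
p=(.6685,-.1972)
move_ptp([*p,.10],QB); servo_line([*p,.005],rate=.1)
move_gripper(.03);print('gap',current_finger_gap())
servo_line([*p,.14],rate=.2);print('gap',current_finger_gap())
w=unbox(BOX,(.055,0))
move_ptp([*w,.14],QB)
servo_line([*w,.03],rate=.15)
print(servo_line([*w,.006],rate=.04,contact_N=4),current_position(),current_force())
move_gripper(.060)
print(current_position())
servo_line([*w,.14],rate=.2)
t=(.457,-.126)
move_ptp([*t,.22],QB);sleep(.1)
from m2 import meas
meas('tin',(.016,.024),'w_tin',t)
print(current_clock()-t0)
E
python3 look.py b top
```

```text
gap 0.04364899217664028
gap 0.04342393176245134
True [ 0.44707785 -0.28087757  0.00814487] [ 0.1951086  -1.31998192  1.04631634]
[ 0.44668631 -0.28043538  0.00818107]
w_tin tin 0.58 [322. 174.] 1704 (array([ 455.8, -127.3]), array([57.2, 55.4]), -7.6) [ 455.1 -126.6   20. ]
8.375
top [[413.4742581802533, 0.0, 319.46597672749687], [0.0, 413.4742581802533, 201.6167509933779], [0.0, 0.0, 1.0]] 0.000842819769393706 [[ 7.33237158e-03 -9.99972892e-01  6.71699446e-04]
 [-9.95405974e-01 -7.36300692e-03 -9.54606348e-02]
 [ 9.54629928e-02  3.13392037e-05 -9.95432979e-01]] [0.10192883 0.52106392 1.17627188]
18.9417
```

View pics/b_top.png

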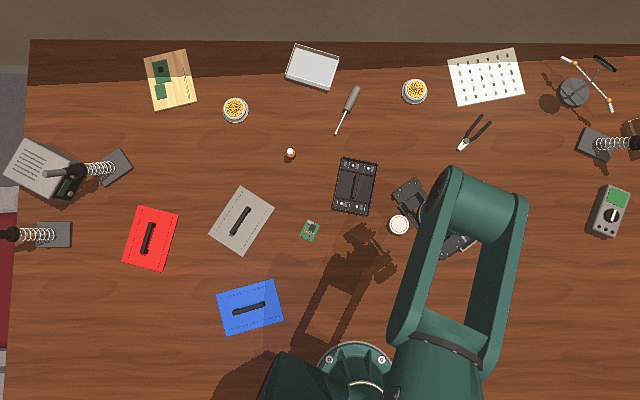

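View pics/w_tin.png

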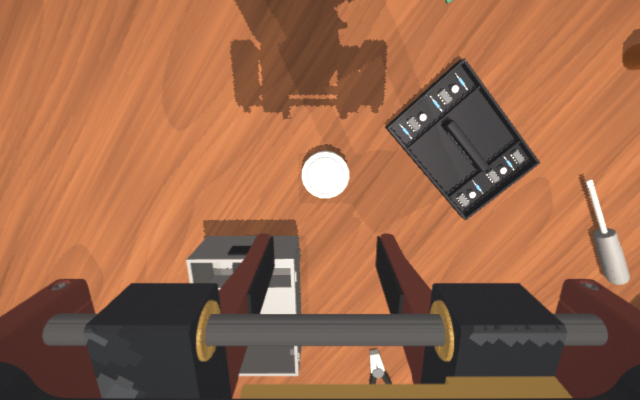

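Run:
```python
from h import *
t0=current_clock()
p=(.4560,-.1268)
move_gripper(.085)
servo_line([*p,.08],rate=.2); servo_line([*p,.0035],rate=.08)
move_gripper(.05);print('gap',current_finger_gap())
servo_line([*p,.14],rate=.2);print('gap',current_finger_gap())
w=unbox(BOX,(-.029,0))
move_ptp([*w,.14],QB)
servo_line([*w,.03],rate=.15)
print(servo_line([*w,.005],rate=.04,contact_N=4),current_position(),current_force())
move_gripper(.074)
servo_line([*w,.14],rate=.2)
t=(.570,.001)
q=down(np.radians(78.9))
w2=unbox(BOX,(0,0))
move_ptp([*w2,.27],QB);sleep(.1)
from m2 import meas
capture('wrist')
meas('reel',(.0,.05),'w_in',w2)
meas('tin',(.0,.05),'w_in',w2)
for i,a in enumerate((78.9-180,78.9)):
    move_ptp([*t,.22],down(np.radians(a)));sleep(.2)
    meas('tray',(.009,.030),f'w_tray{i}',t)
    meas('tray',(.0215,.032),f'w_tray{i}',t)
print(current_clock()-t0)
```

```text
gap 0.05780709912800103
gap 0.057231694411846085
True [ 0.49659794 -0.34847429  0.00695951] [1.076633   0.00118773 0.56779333]
w_in reel 0.97 [324. 129.] 932 (array([ 446.5, -281.7]), array([42.9, 42. ]), -9.6) [ 446.1 -281.4   31.6]
w_in tin 0.8 [324. 190.] 1281 (array([ 495.5, -348.5]), array([56. , 54.3]), -77.8) [ 494.9 -347.5   23.8]
w_tray0 tray 0.95 [325. 172.] 2331 (array([5.689e+02, 2.000e-01]), array([157.8, 110.1]), -11.0) [5.706e+02 4.000e-01 1.650e+01]
w_tray0 tray 0.88 [326. 169.] 497 (array([5.696e+02, 3.000e-01]), array([73.4,  9.5]), -10.9) [ 5.713e+02 -4.000e-01  2.550e+01]
w_tray1 tray 0.94 [325. 170.] 2312 (array([569. ,  -0.6]), array([157.9, 110.1]), -11.1) [567.8  -0.9  16.4]
w_tray1 tray 0.17 [422.  34.] 0  
w_tray1 tray 0.89 [323. 169.] 481 (array([569.4,  -0.7]), array([74. ,  8.6]), -11.4) [567.9  -0.6  25.5]
14.499999999999996
```

View pics/w_in.png

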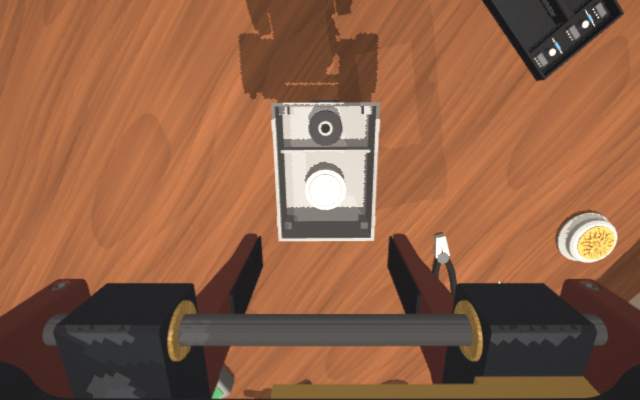

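View pics/w_tray1.png

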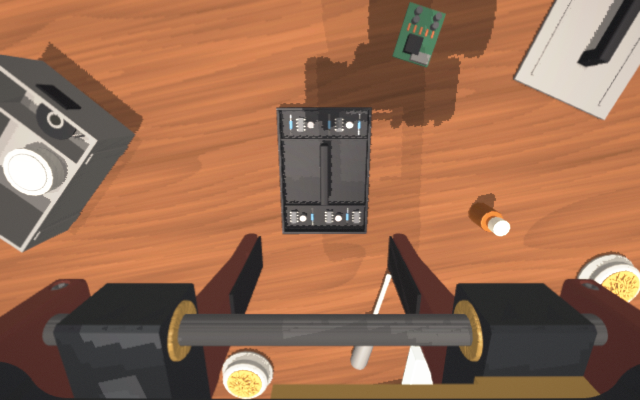

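```bash
python3 - <<'E'
from h import *
t0=current_clock()
p=(.5692,-.0002);q=down(np.radians(78.9))
move_gripper(.05)
servo_line([*p,.08],rate=.2); servo_line([*p,.0065],rate=.08)
move_gripper(.004);print('gap',current_finger_gap(),current_position(),current_force())
servo_line([*p,.16],rate=.15);print('gap',current_finger_gap())
w=unbox(BOX,(0,0))
move_ptp([*w,.16],QB)
servo_line([*w,.085],rate=.15);sleep(.2);print(current_force())
print(servo_line([*w,.039],rate=.03,contact_N=5),current_position(),current_force(),current_finger_gap())
print(current_clock()-t0)
E
python3 look.py c scene wrist
```

```text
gap 0.010026933424011846 [ 5.69231755e-01 -1.86866415e-04  6.56092540e-03] [ 0.47727608 -0.98060565  0.30817056]
gap 0.01006296118140099
[ 0.32510595 -0.19143354 -1.25993933]
True [ 0.47961236 -0.32512567  0.04153291] [-0.20592316  0.41162931  4.5425172 ] 0.009675464688340012
7.816600000000001
scene [[399.7620311068488, 0.0, 328.41385572506607], [0.0, 399.7620311068488, 199.263698975502], [0.0, 0.0, 1.0]] -0.0938910939220019 [[ 0.60376677  0.79714397 -0.00521308]
 [ 0.57766359 -0.4420174  -0.68624004]
 [-0.54933639  0.41131752 -0.72735647]] [-0.38575381 -0.19696757  1.40474586]
wrist [[305.2086196263058, 0.0, 324.72952472596694], [0.0, 305.2086196263058, 199.48474247029512], [0.0, 0.0, 1.0]] -0.004088649342101291 [[ 8.07235863e-01  5.90228941e-01 -2.41550308e-04]
 [ 5.63464720e-01 -7.70509388e-01  2.98031527e-01]
 [ 1.75720716e-01 -2.40717842e-01 -9.54555996e-01]] [-0.19468147 -0.50285337  0.05611253]
41.3583
```

View pics/c_scene.png

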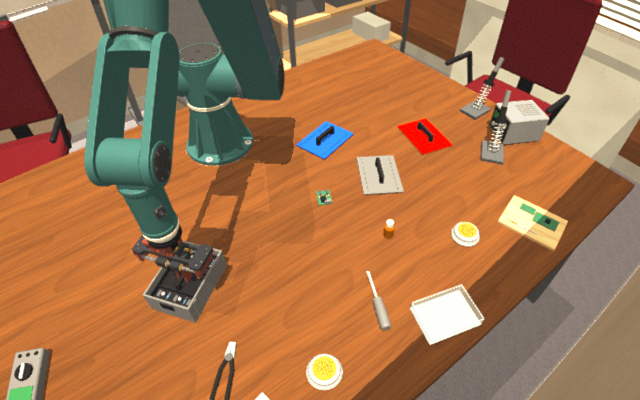

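View pics/c_wrist.png

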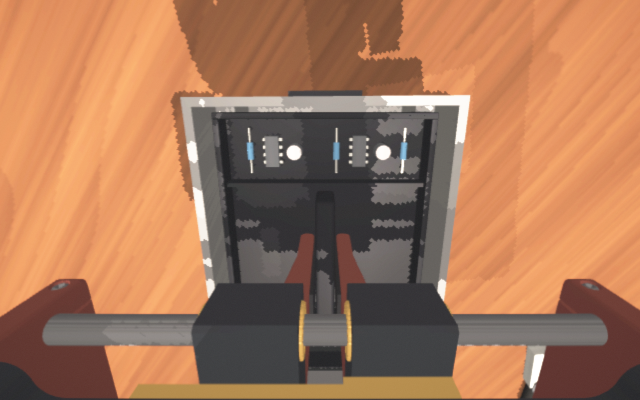

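Run:
```python
from h import *
from m2 import meas
t0=current_clock()
w=unbox(BOX,(0,0))
move_gripper(.04)
servo_line([*w,.12],rate=.15);move_ptp([*w,.27],QB);sleep(.1)
d,W=meas('tray',(.04,.056),'w_tin_tray',w)
B=box(BOX,W)
for x in(-.077,.077):
  print([round(float(np.median(B[(abs(B[...,0]-x)<.002)&(B[...,1]*s>0)&(abs(B[...,1])<.045)][:,2])),4) for s in (-1,1)])
m=(B[...,2]>.047)&(B[...,2]<.053)&(abs(B[...,0])<.085)&(abs(B[...,1])<.06);print('tray rim in box frame',B[m].min(0),B[m].max(0))
t=(.465,.335)
for i,a in enumerate((57.3-180,57.3)):
    move_ptp([*t,.24],down(np.radians(a)));sleep(.2)
    meas('lid',(.004,.014),f'w_lid{i}',t)
    meas('lid',(.033,.042),f'w_lid{i}',t)
print(current_clock()-t0)
```

```text
w_tin_tray tray 0.57 [326. 171.] 2372 (array([ 479.1, -328.2]), array([160.3, 112.6]), -53.8) [ 482.1 -330.5   46.6]
[0.0462, 0.0456]
[0.0492, 0.0491]
tray rim in box frame [-0.08280891 -0.05815154  0.04700088] [0.08160164 0.05898635 0.05299582]
w_lid0 lid 0.93 [325. 162.] 11396 (array([463.9, 333.7]), array([172. , 124.2]), -32.4) [469.1 330.3   7.8]
w_lid0 lid 0.75 [449. 269.] 0  
w_lid0 lid 0.67 [183. 264.] 0  
w_lid0 lid 0.82 [451. 268.] 0  
w_lid0 lid 0.7 [327. 166.] 714 (array([464.7, 333.8]), array([89.8, 11.3]), -32.5) [465.9 332.8  37.5]
w_lid1 lid 0.75 [176.  29.] 0  
w_lid1 lid 0.7 [491.  41.] 0  
w_lid1 lid 0.64 [323. 167.] 11485 (array([463.8, 333. ]), array([172.6, 124.3]), -32.5) [458.5 336.5   7.8]
w_lid1 lid 0.91 [325. 164.] 728 (array([463.1, 333.3]), array([89.9, 11.9]), -32.6) [462.2 334.3  37.5]
w_lid1 lid 0.9 [177.  29.] 0  
w_lid1 lid 0.79 [495.  44.] 0  
8.958399999999997
```

View pics/w_tin_tray.png

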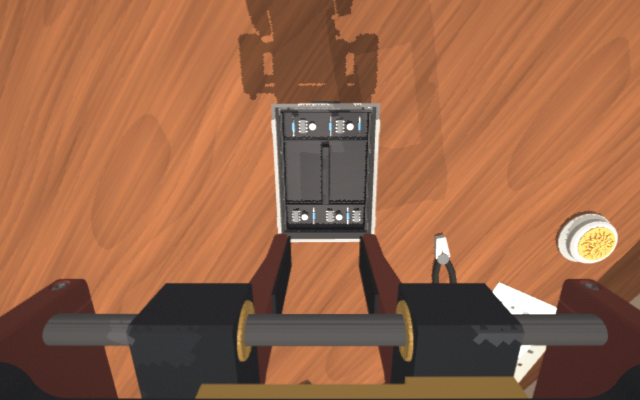

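View pics/w_lid1.png

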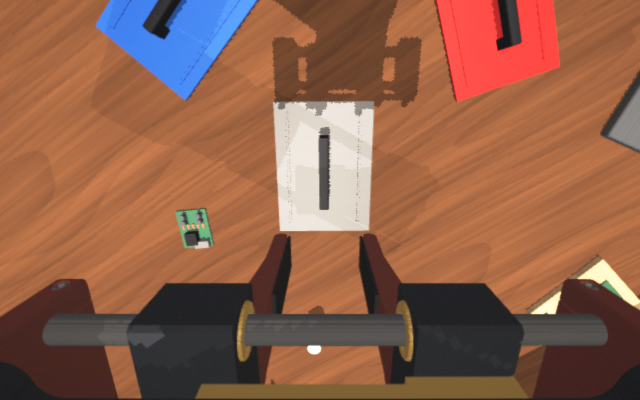

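Run:
```python
from h import *
for cam in('top','scene'):
    d=capture(cam);cv2.imwrite(f'pics/d_{cam}.png',d['image']);B=box(BOX,cloud(d))
    m=(abs(B[...,0])<.048)&(abs(B[...,1])<.048)&(abs(B[...,1])>.009)&(B[...,2]>.03)&(B[...,2]<.048)
    P=B[m];A=np.c_[P[:,:2],np.ones(len(P))]
    s=np.linalg.lstsq(A,P[:,2],rcond=None)[0];print(cam,m.sum(),'tilt deg',np.degrees(s[:2]),'z0',s[2],'resid',np.std(P[:,2]-A@s))
```

```text
top 897 tilt deg [-0.01816166 -0.01548925] z0 0.03839444270186438 resid 0.0029400932408142257
scene 843 tilt deg [-0.1943685  -0.16999306] z0 0.04002826127865226 resid 0.00226795568685184
```

```bash
python3 - <<'E'
from h import *
t0=current_clock()
p=(.4639,.3334);q=down(np.radians(57.5))
move_gripper(.045)
move_ptp([*p,.10],q); servo_line([*p,.0118],rate=.08)
move_gripper(.004);print('gap',current_finger_gap(),current_position(),current_force())
servo_line([*p,.20],rate=.15);print('gap',current_finger_gap())
w=unbox(BOX,(0,0))
move_ptp([*w,.20],QB)
servo_line([*w,.09],rate=.15);sleep(.2);print(current_force())
print(servo_line([*w,.0715],rate=.02,contact_N=5),current_position(),current_force(),current_finger_gap())
print(current_clock()-t0)
E
python3 look.py e scene wrist
```

```text
gap 0.011755924290754737 [0.46400453 0.33345174 0.01192447] [-0.52947101 -0.90436058  1.25478879]
gap 0.012271747815310074
[-0.14017324 -0.06459895 -0.92644265]
True [ 0.47949431 -0.32506179  0.07386739] [-0.19655531  0.08321377  4.05171671] 0.011678718508786367
8.399999999999999
scene [[399.7620311068488, 0.0, 328.41385572506607], [0.0, 399.7620311068488, 199.263698975502], [0.0, 0.0, 1.0]] -0.0938910939220019 [[ 0.60376677  0.79714397 -0.00521308]
 [ 0.57766359 -0.4420174  -0.68624004]
 [-0.54933639  0.41131752 -0.72735647]] [-0.38575381 -0.19696757  1.40474586]
wrist [[305.2086196263058, 0.0, 324.72952472596694], [0.0, 305.2086196263058, 199.48474247029512], [0.0, 0.0, 1.0]] -0.004088649342101291 [[ 8.07228955e-01  5.90238366e-01 -2.92678138e-04]
 [ 5.63526260e-01 -7.70548945e-01  2.97812822e-01]
 [ 1.75555031e-01 -2.40568065e-01 -9.54624239e-01]] [-0.19463118 -0.51239781  0.0871183 ]
58.9167
```

View pics/e_wrist.png

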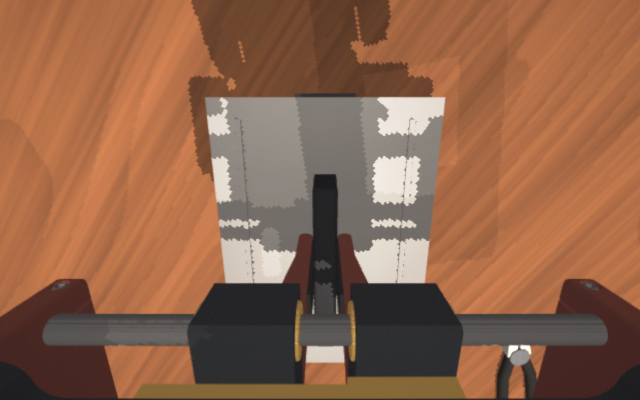

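View pics/e_scene.png

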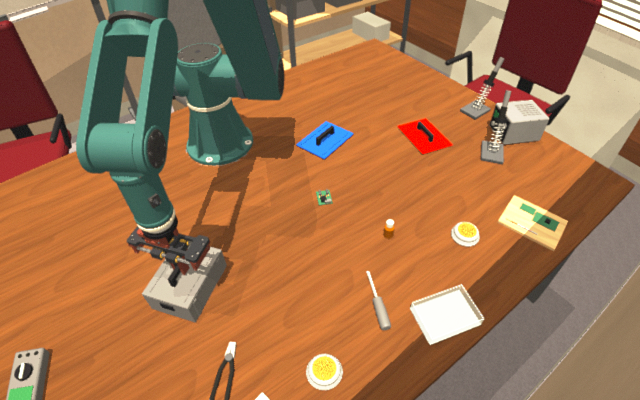

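```bash
python3 - <<'E'
from h import *
from m2 import meas
w=unbox(BOX,(0,0))
move_gripper(.045)
servo_line([*w,.16],rate=.15);move_ptp([*w,.30],QB);sleep(.3)
d,W=meas('lid',(.05,.08),'f_lid',w);B=box(BOX,W)
def fit(B,n):
    m=(abs(B[...,0])<.08)&(abs(B[...,1])<.056)&(abs(B[...,1])>.015)&(B[...,2]>.055)&(B[...,2]<.085)
    P=B[m];A=np.c_[P[:,:2],np.ones(len(P))]
    s=np.linalg.lstsq(A,P[:,2],rcond=None)[0];print(n,m.sum(),'tilt deg',np.degrees(s[:2]),'z0',s[2],np.std(P[:,2]-A@s))
fit(B,'wrist')
move_ptp([.30,.50,.35],down(1.))
for cam in('top','scene'):
    d=capture(cam);cv2.imwrite(f'pics/f_{cam}.png',d['image']);fit(box(BOX,cloud(d)),cam)
print(current_clock())
E
python3 m1.py | grep -E 'circuit|flux'
```

```text
f_lid lid 0.79 [325. 164.] 11722 (array([ 478.9, -325.7]), array([172.3, 124.3]), -53.8) [ 475.1 -320.6   69.8]
wrist 7600 tilt deg [0.01407646 0.01637592] z0 0.06980253946128098 0.000815251162210264
top 1676 tilt deg [ 0.0113071  -0.05720638] z0 0.06998707511148954 0.0022056404061943273
scene 1709 tilt deg [0.15583468 0.04840211] z0 0.07159597453916867 0.0015105053230003596
64.4167
top flux_bottle 0.53 [292. 152.] 62 zmed 0.047 62 (array([658.4, 190.9]), array([20.9, 19.4]), 85.6) [657.2 190.6]
top circuit_board 0.68 [351.  98.] 210 zmed 0.023 48 (array([820.6,  17. ]), array([85.2, 24.6]), -27.6) [819.6  16. ]
top circuit_board 0.61 [308. 230.] 265 zmed 0.004 244 (array([438.2, 135.3]), array([55.1, 40.9]), -26.2) [438.1 135.6]
scene flux_bottle 0.64 [389. 229.] 156 zmed 0.036 145 (array([664.9, 189. ]), array([26.6, 23. ]), 45.3) [667.4 185.8]
scene circuit_board 0.49 [323. 201.] 212 zmed 0.006 209 (array([437.7, 137.4]), array([63.1, 45.7]), -36.1) [442.1 133.5]
```

View pics/f_lid.png

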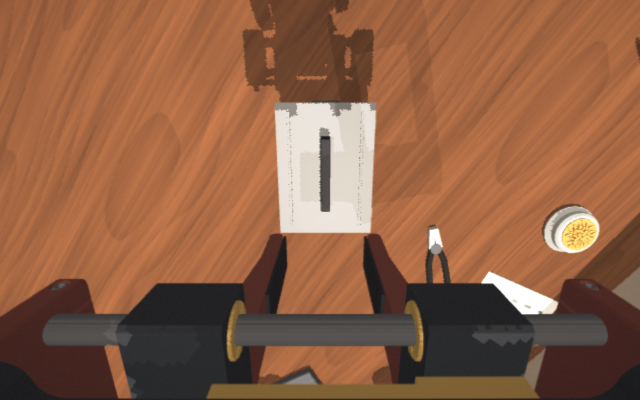

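View pics/f_scene.png

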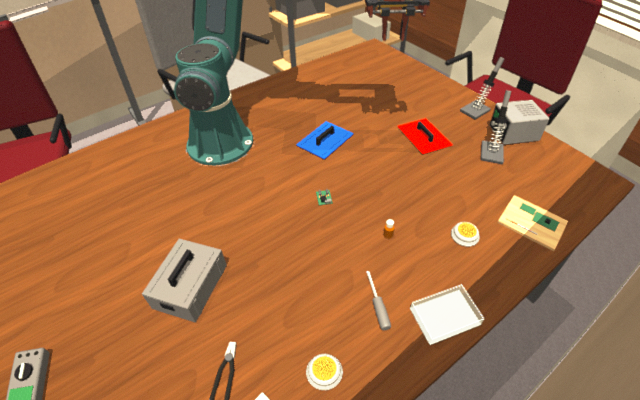

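The lid's top surface is level at 70 mm, which is fully home (62 + 8), and the other things on the table haven't moved.

```bash
python3 -c "
from bench import *
sleep(.3);print(close_job())"
```

```text
the job is handed in; nothing more can be done
None
```

The kit is packed and handed in at about 65 s of the 122 s allowed. I stood the reel in the narrow well, laid the tin in the wide well, lowered the black tray over them, and put the grey lid on last.

- **Reel and tin:** a wrist picture showed both lying flat on the well floors, with tops at 31.6 and 23.8 mm.
- **Tray:** it met its supports with its underside at 35.0 mm. Afterwards its floor measured level within about 0.3°.
- **Lid:** its foot came to rest at 62.0 mm. After release the wrist and top cameras put the plate top at 69.8 and 70.0 mm, where 70 means fully home. It is level within about 0.2° and lines up with the box.
- **Other things:** the circuit board measures where it was. The flux bottle, screwdriver, cutters and the blue and red lids look unmoved in the last pictures.

**Disagreements:**
- The scene camera read both tray and lid about 1.6 mm higher than the top camera, within its calibration error of about 2 mm.
- A first spot check of the tray ends gave uneven heights (46 against 49 mm). I took these to be the small fixed parts and not the floor; the floor measurement then showed the tray level.
- In the last check the top camera's network also reported a second circuit board, where the screwdriver lies.

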